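# Load the ice plate and latch the cool box

## Task

Take the blue ice plate from its wooden stand and slide it all the way down into the sloping grey sleeve inside the open cool box. Then swing the white lid down and press its front edge against the rubber seal until the orange spring catch snaps over and holds the lid shut by itself. Leave the jars, the tin and the salt shaker around it standing where they are.

Things in the scene. Friction and masses are not known exactly. Their poses are not given: they have to be found in the camera images.
- plate_mid (a point): Centre of the blue ice plate, flat and rigid: 12 mm thick (x), 56 mm wide (y), 100 mm tall (z), 0.16 kg, same either way round. It starts upright in the stand; its narrow edges (56 mm apart along y) are free to grip. In the sleeve its thickness lies along the sleeve's x, its width along y; fully home its centre is 50 mm up the sleeve's z, its top 33 mm above the box's rim, under the dome.
- stand: Wooden stand, fixed, base 70 x 100 x 8 mm, two cheeks 6 mm thick, 70 mm wide (y), rising to 31 mm, 15 mm apart; origin at the centre of its underside. The plate stands on the base between the cheeks, wide faces to the stand's +-x.
- cooler: Green cool box, fixed, 180 (x) x 200 (y) x 78 mm (z) outside, walls 8 mm, floor 10 mm, open on top, with a black rubber seal 10 mm proud of the rim; origin at the centre of its underside; its front (catch side) faces its -x (towards the robot's right), the lid's hinge is along its rear (+x) rim.
- sleeve: Grey sleeve fixed in the cool box, leaning 30 degrees: origin = middle of its inner floor (32 mm behind the box centre, 24 mm above the worktop); z runs up the sleeve to its mouth, leaning to the box's front; y is the box's y. Inside 16 mm (x) by 60 mm (y). Front and rear plates 46 mm tall with flared lips up to 57 mm, side cheeks 26 mm tall with flares up to 35 mm.
- lid (a joint): Angle of the white domed lid (rad): 0 to 0.005 shut and latched, positive open; starts 1.2 to 1.38. Hinge friction holds it there; pushed below about 0.7 it may sink by itself and rests on the catch's ramp at about 0.07. Then catch and seal resist: 10 to 18 N down on the pad takes it to about 0, where the catch snaps over; hard stop at -0.025.
- lid_hinge (a point): Middle of the lid's hinge line, 95 mm behind the box centre, 80 mm above the worktop; axis along the box's y. Axes are the lid's: with the lid shut they equal the box's; the lid reaches from here 187 mm along its -x, is 206 mm wide and its dome 44 mm high (+z, outside).
- lid_pad (a point): Centre of the green press pad (30 x 90 mm) on the outside of the lid near its front edge, 168 mm in front of the hinge line and 46.5 mm above it when shut; axes are the lid's (z out of the lid).
- catch (a joint): Travel (m) of the orange spring catch at the middle of the box's front: 0 home (over the lid's steel bar when the lid is shut), positive when pushed outward by the bar, up to 0.011; it springs back by itself.
- catch_nose (a point): Nose of the orange catch, 104 mm in front of the box centre, 90 mm above the worktop; the catch is 40 mm wide, rises to 106 mm, and has a ramp on top.
- spice_jar: Spice jar with red cap, 46 mm across, 109 mm tall, loose bystander; origin at the centre of its underside.
- salt_shaker: Grey salt shaker, 44 mm across, 90 mm tall, loose bystander; origin at the centre of its underside.
- tuna_tin: Flat tin, 86 mm across, 40 mm tall, loose bystander; origin at the centre of its underside.
- jam_jar: Jam jar with white cap, 64 mm across, 87 mm tall, loose bystander; origin at the centre of its underside.
There are look-alikes about, which are no part of the job. There is more than one size of the part that bears plate_mid; the job needs the largest.

How it is judged (in metres and radians):
On the way, in this order (a step that is already met when the one before it is completed fails the run):
1. the ice plate is fully home in the sleeve while the lid is still open (z of plate_mid in the frame of sleeve between 0.044 and 0.056 m and x of plate_mid in the frame of sleeve between -0.007 and 0.007 m and y of plate_mid in the frame of sleeve between -0.008 and 0.008 m and value of joint lid above 0.3 rad), for 0.2 s.
2. the lid is pressed down and the catch has snapped over it (value of joint lid below 0.012 rad and value of joint catch below 0.0015 m), for 0.2 s.
At the end, for the whole second after the job is handed in: The ice plate lies in the sleeve with its lower edge on the sleeve's floor (within 6 mm along it, 7 mm across its thickness, 8 mm across its width, 0.2 rad), the lid is held below 0.012 rad by the catch alone, and the catch is back home (within 1.5 mm) (all of step 2 and z of plate_mid in the frame of sleeve between 0.044 and 0.056 m and x of plate_mid in the frame of sleeve between -0.007 and 0.007 m and y of plate_mid in the frame of sleeve between -0.008 and 0.008 m and angle between the z axis of plate_mid and the z axis of sleeve, either way round below 0.2 rad); the robot touches nothing.
It fails at once if a bystander is shifted by more than 4 cm or knocked over (distance of any of spice_jar, salt_shaker, tuna_tin, jam_jar from where it was at the start of the episode above 0.04 m or angle between any of spice_jar, salt_shaker, tuna_tin, jam_jar's own z axis and vertical above 0.6 rad).
It also fails if it takes over 72 s, if anything falls off the work surface, if the arm or the gripper's body presses on something with over 40 N, if the wrist force passes 120 N, or if a joint passes its speed limit or range.

## Robot

A 6-joint arm with a two-finger parallel gripper is mounted at the origin on a cart in front of the work surface, level with it; the furniture and walls round the work are solid. World frame = base frame: x ahead of the robot, y to its left, z up, the work surface at z = 0. Lengths are in mm, angles in rad, forces in N, time in s.
With the tool pointing down it reaches from about 275 to 1000 mm from the base axis. Payload 8.4 kg.
Tool frame: the origin (TCP) lies between the finger pads; the fingertips stand r.tips_ahead ahead of it and the grasp point (between the pads) lies 6 mm ahead of it (r.tips_ahead is the distance from the TCP to the fingertips, in mm); z points along the fingers, y is the line along which they close (so a half turn about z gives the same grasp; the last joint's range is limited). The gripper opens to 85 mm and grips with 20 to 120 N. Pads are 22 mm wide; open, the fingers measure 114 mm over their backs; the gripper's body (76 mm by 85 mm) begins 54 mm behind the grasp point. The pads swing forward as they close: fully open they stand 13 mm farther back than shut.
Start: joints at [-1.311, 0.353, 1.633, -0, 1.155, -0.002], TCP at [161.761, -603.706, 233.981] pointing down, gripper open.
Joint ranges: [-2.63, 2.63], [-0.92, 2.1], [0.06, 2.66], [-1.3, 4.44], [0, 2.69], [-3.02, 3.02]. Speed limits (rad/s): [2.22, 2.22, 2.79, 3.14, 3.14, 3.14].

## Interface

Orientations are given as [roll, pitch, yaw] about the fixed x, y, z axes, in that order (R = Rz(yaw) Ry(pitch) Rx(roll)).
In Python, from rig import r gives the robot as it stands.
- The arm moves only by the tool carry_out, never from a script. Its arguments are lists of equal length, an entry for each row: "delta_pos": the shift along the tool's x, y, z in m, a list of three; "rot": the turn, a rotation vector about the tool's x, y, z in degrees, a list of three. A call has 1 to 8 rows; each row is the pose to reach, as a shift and turn from the pose commanded when the call began, along the tool's axes at that moment; what a row does not reach only later rows make up. A row lasts 1/8 s, in which the tool goes at most 62.5 mm and 10.7 degrees, less where a joint would pass 70% of its speed; a pose out of reach is approached as far as the arm can. A call with a gripper value outside its range is refused whole. "claw" is the finger opening in m, from 0 to 0.0854, set as the call begins (left out, the last holds). The fingers move at their own pace and stop on an object; "grip_force" is the grip in N (left out, the last holds). Time passes only in rows, so rows that repeat a pose let the fingers close. It gives the time, the measured TCP pose, the force, the opening and the grip force at its end, in the units of the state.
- r.sense(): the state, without advancing time (a new reading comes with each control period).
- r.grab_frame(name): name is "side" or "top"; returns the picture (420x560x3 uint8, blue, green, red); there is no depth.
- r.camera_info(name): a dict with "fx", "fy", "cx", "cy" (pixels), "distortion" ([k1, k2, p1, p2, k3] as OpenCV has them; the pictures are not rectified), "pose" (4x4, takes a point from camera to world coordinates). Camera axes: x right, y down, z forward; pixel columns grow to the right and rows downward; lengths in mm; the calibration is good to about 2 mm. A picture is of the moment at which its call begins. camera_info takes no time and is no camera call.
- r.sign_off(): hands the job in; it is judged then, once.
Trained networks look in the newest picture that a camera, given by its name, has taken for a name from the list of things; names that differ only in an ending like _2 or _b are one class to them, and where a whole thing is asked for, a point or a joint stands for the part that bears it (a point fixed in the world has none). Each returns a list of dicts, best first, with "p" (0 to 1); they miss things now and then, are a little off and sometimes report something else, mostly with a low value. They report only what shows in the picture. A call takes as long as a camera call. They do not tell look-alikes from the thing itself.
- r.recognise(thing, camera): "box" ([left, top, right, bottom] in pixels, round what is visible of it).
- r.cut_out(thing, camera): "mask" (420x560 bool, what is visible of it) and "box" ([left, top, right, bottom] in pixels, round what is visible of it).
The state is a dict: "clock": time; "qpos": joint angles; "qvel": joint speeds; "joint_efforts": joint torques, N m; "eef_pos": TCP position; "tcp_rot": TCP orientation; "contact_force": force on the tool from outside, world axes, zero at the start; "wrist_torque": the same for the moment, N m; "opening": opening from 0.0 (shut) to 1.0 (fully open); "grasp_force": force on a finger pad.
Only numpy, scipy, OpenCV 4.12 (cv2) and the standard library are available. Lean on these libraries where they do the work, as an engineer would, in place of code of your own. Each camera call takes 0.05 s, during which the arm holds its last target. There are 200 camera calls.

## Working session

There is one attempt and no reset: what is moved stays moved. The work goes in short steps, Python scripts to look and compute and a tool call to move; the robot and the scene stay as the last step left them, time stands still between calls to the robot, and variables do not carry over. Pictures are saved under pics/ and viewed, at most 10 in all, crops included, and the job is handed in when it is done.

Besides the shell and the picture viewer there is one more tool, called after ">>>" as name(argument=value, ...) on one line, values as JSON. carry_out: Moves the arm, as the interface text tells. Its arguments: {"type":"object","properties":{"delta_pos":{"type":"array","items":{"type":"array","items":{"type":"number"}}},"rot":{"type":"array","items":{"type":"array","items":{"type":"number"}}},"claw":{"type":"number"},"grip_force":{"type":"number"}},"required":["delta_pos","rot"]}

```bash
ls; mkdir -p pics
python3 - <<'E'
from rig import r
import cv2,numpy as np
np.set_printoptions(precision=4,suppress=True)
print(r.sense(), r.tips_ahead)
a=r.grab_frame("side");b=r.grab_frame("top")
cv2.imwrite("pics/s0.png",a);cv2.imwrite("pics/t0.png",b)
for c in("side","top"):
    print(c,r.camera_info(c))
    for n in("plate_mid","stand","cooler","sleeve","lid","catch","lid_pad","spice_jar","salt_shaker","tuna_tin","jam_jar"):
        print(n,[(round(d["p"],2),np.round(d["box"]).tolist()) for d in r.recognise(n,c)][:4])
E
```

```text
pics
{'clock': 0.0, 'qpos': array([-1.3114,  0.3537,  1.6342, -0.    ,  1.1552, -0.0024]), 'qvel': array([ 0.0012,  0.001 , -0.0004,  0.    ,  0.0001,  0.0003]), 'joint_efforts': array([ -0.0033, -60.5262, -34.207 ,  -0.0001,   0.0091,  -0.    ]), 'eef_pos': array([ 161.6254, -603.2426,  233.2371]), 'tcp_rot': array([-3.1402,  0.    ,  0.2617]), 'contact_force': array([-0.3696,  0.6679, -0.0851]), 'wrist_torque': array([ 0.0017, -0.0392,  0.0009]), 'grasp_force': 0.0, 'opening': 1.0012227569701022} 25.0
side {'fx': 410.9675843247908, 'fy': 410.9675843247908, 'cx': 271.78555394904316, 'cy': 206.7501838123008, 'distortion': array([-0.0378,  0.    ,  0.    ,  0.    ,  0.    ]), 'pose': array([[   0.9984,    0.0378,   -0.0427,  611.4719],
       [   0.0567,   -0.5818,    0.8113, -831.9443],
       [   0.0059,   -0.8124,   -0.583 ,  732.3923],
       [   0.    ,    0.    ,    0.    ,    1.    ]])}
plate_mid [(0.59, [245.0, 353.0, 258.0, 392.0]), (0.58, [221.0, 301.0, 250.0, 335.0]), (0.51, [236.0, 270.0, 255.0, 297.0])]
stand [(0.77, [212.0, 318.0, 264.0, 358.0])]
cooler [(0.73, [245.0, 1
[... 797 characters left out ...]
   0.    ,    0.    ,    1.    ]])}
plate_mid [(0.57, [340.0, 209.0, 357.0, 219.0]), (0.4, [406.0, 199.0, 418.0, 205.0])]
stand [(0.71, [365.0, 200.0, 390.0, 234.0])]
cooler [(0.65, [199.0, 178.0, 274.0, 250.0]), (0.27, [195.0, 177.0, 215.0, 250.0])]
sleeve [(0.56, [228.0, 210.0, 243.0, 232.0])]
lid [(0.73, [198.0, 180.0, 215.0, 250.0])]
catch [(0.48, [199.0, 180.0, 217.0, 250.0]), (0.43, [269.0, 214.0, 273.0, 221.0])]
lid_pad [(0.7, [196.0, 178.0, 219.0, 252.0])]
spice_jar [(0.77, [332.0, 169.0, 347.0, 186.0])]
salt_shaker [(0.51, [333.0, 248.0, 341.0, 266.0])]
tuna_tin [(0.56, [310.0, 144.0, 338.0, 168.0]), (0.4, [228.0, 210.0, 243.0, 230.0])]
jam_jar [(0.65, [145.0, 206.0, 169.0, 234.0])]
```

Run:
```python
import cv2
a=cv2.imread("pics/s0.png");b=cv2.imread("pics/t0.png")
cv2.imwrite("pics/s0c.png",cv2.resize(a[95:405,160:390],None,fx=1.93,fy=1.93,interpolation=cv2.INTER_CUBIC))
cv2.imwrite("pics/t0c.png",cv2.resize(b[130:290,130:440],None,fx=2.58,fy=2.58,interpolation=cv2.INTER_CUBIC))
```

```text
(no output)
```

View pics/s0c.png

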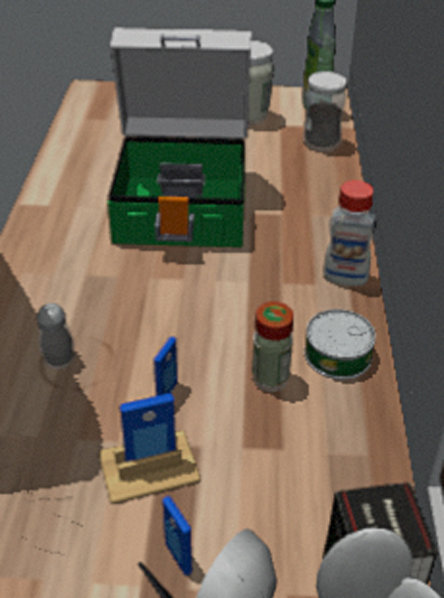

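View pics/t0c.png

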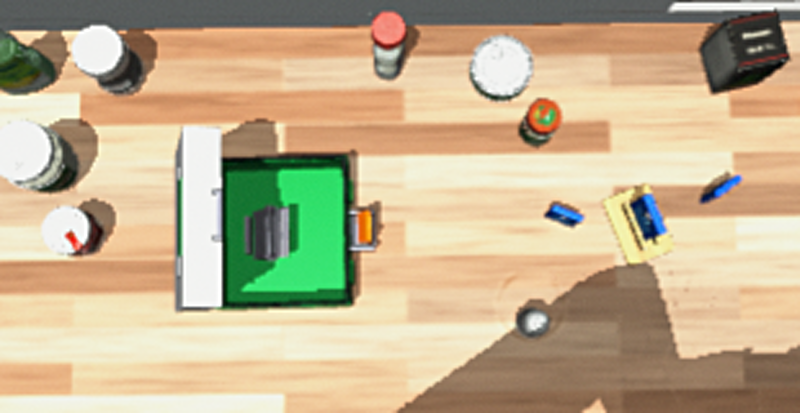

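The plates that could be taken for the target in the side picture are the large one in the stand (236,318), a small one behind it (246,284) and a small one in front (251,372). I choose the one in the stand: it is upright between the cheeks and the largest. Next I fit the poses from the masks.

```bash
cat > h.py <<'E'
from rig import r
import cv2,numpy as np
from scipy.spatial.transform import Rotation as R
from scipy.optimize import minimize
np.set_printoptions(precision=3,suppress=True)
S=4
def proj(P,c):
    i=r.camera_info(c);T=np.linalg.inv(i["pose"]);K=np.array([[i["fx"],0,i["cx"]],[0,i["fy"],i["cy"]],[0,0,1]])
    return cv2.projectPoints(np.asarray(P,float)@T[:3,:3].T+T[:3,3],np.zeros(3),np.zeros(3),K,i["distortion"])[0][:,0]
def box(x0,x1,y0,y1,z0,z1):
    return np.array([[x,y,z] for x in(x0,x1) for y in(y0,y1) for z in(z0,z1)],float)
def place(P,x,y,yaw,z=0): return P@R.from_euler("z",yaw).as_matrix().T+[x,y,z]
def sil(hulls,c):
    m=np.zeros((420*S,560*S),np.uint8)
    for P in hulls:
        q=np.round((proj(P,c)+.5)*S*16).astype(np.int32)
        cv2.fillConvexPoly(m,cv2.convexHull(q),1,shift=4)
    return cv2.resize(m.astype(np.float32),(560,420),interpolation=cv2.INTER_AREA)
def fit(f,masks,x0,step):
    def cost(p): return sum(np.abs(sil(f(p),c)-m).sum()/m.sum() for c,m in masks.items())
    best=None
    for k in range(3):
        s=np.vstack([x0]+[np.array(x0)+np.eye(len(x0))[i]*step[i]*(1 if k%2==0 else -1) for i in range(len(x0))])
        o=minimize(cost,x0,method="Nelder-Mead",options=dict(initial_simplex=s,xatol=.01,fatol=1e-4,maxiter=250))
        x0=o.x
    return o.x,o.fun
def lidbox(a):
    # lid points in cooler frame, hinge at (95,0,80)
    P=box(-187,0,-103,103,0,44);return P@R.from_euler("y",a).as_matrix().T+[95,0,80]
E
cat > f.py <<'E'
from h import *
side=r.grab_frame("side");top=r.grab_frame("top")
M={}
for c in("side","top"):
    for n in("plate_mid","stand","cooler","lid"):
        M[n,c]=r.cut_out(n,c)
        print(n,c,[(round(d["p"],2),d["box"],int(d["mask"].sum())) for d in M[n,c]])
import pickle;pickle.dump(M,open("m.pkl","wb"))
E
python3 f.py
python3 - <<'E'
import cv2,numpy as np,pickle
M=pickle.load(open("m.pkl","rb"))
for c,f,s in(("side","s0",np.s_[95:405,160:390]),("top","t0",np.s_[130:290,130:440])):
    a=cv2.imread(f"pics/{f}.png")
    print(c)
    h=cv2.cvtColor(a,cv2.COLOR_BGR2HSV)
    for n,lo,hi in(("blue",(100,120,40),(125,255,255)),("green",(55,120,20),(85,255,255))):
        m=cv2.inRange(h,lo,hi);k,l,st,ce=cv2.connectedComponentsWithStats(m)
        print(n,[x.tolist() for x in st[1:] if x[4]>25])
E
```

```text
plate_mid side [(0.78, [221.2, 298.4, 250.0, 332.6], 809), (0.68, [244.8, 353.1, 259.2, 390.9], 399), (0.67, [234.9, 268.8, 253.5, 297.0], 276), (0.33, [218.0, 108.5, 286.7, 164.4], 3823)]
stand side [(0.9, [207.4, 317.7, 266.7, 357.2], 1080)]
cooler side [(0.65, [215.2, 110.2, 289.4, 222.4], 7730), (0.6, [217.7, 108.0, 286.6, 166.8], 3872)]
lid side [(0.66, [214.0, 106.9, 287.6, 167.8], 3956)]
plate_mid top [(0.71, [373.6, 205.2, 387.1, 223.2], 142), (0.54, [331.3, 248.2, 341.0, 266.8], 129)]
stand top [(0.85, [366.1, 202.2, 391.9, 234.9], 374)]
cooler top [(0.7, [198.8, 177.5, 275.5, 252.1], 4408)]
lid top [(0.83, [197.9, 181.0, 216.3, 251.9], 1326), (0.23, [312.6, 143.0, 337.3, 166.8], 523)]
side
blue [[333, 219, 17, 4, 31], [330, 235, 19, 4, 26], [222, 270, 30, 63, 993], [244, 352, 15, 41, 351]]
green [[218, 168, 68, 31, 1424], [216, 199, 70, 24, 1127], [319, 274, 11, 12, 48], [331, 279, 20, 11, 108]]
top
blue [[402, 198, 15, 10, 41], [375, 206, 13, 16, 123], [507, 209, 24, 24, 440], [342, 210, 14, 7, 57], [495, 212, 15, 23, 80]]
green [[216, 190, 51, 60, 2390], [199, 200, 1, 29, 29]]
```

```bash
cat > f2.py <<'E'
from h import *
import pickle
M=pickle.load(open("m.pkl","rb"))
g=lambda n,c:M[n,c][0]["mask"]
plate=box(-6,6,-28,28,8,108)
sb=[box(-35,35,-50,50,0,8),box(-13.5,-7.5,-35,35,8,31),box(7.5,13.5,-35,35,8,31)]
um={c:(g("plate_mid",c)|g("stand",c)).astype(np.float32) for c in("side","top")}
i=r.camera_info("top")
def ray(u,v,z):
    P=i["pose"];q=cv2.undistortPoints(np.array([[[u,v]]],float),np.array([[i["fx"],0,i["cx"]],[0,i["fy"],i["cy"]],[0,0,1]]),i["distortion"])[0,0]
    d=P[:3,:3]@[q[0],q[1],1];o=P[:3,3];return o+d*(z-o[2])/d[2]
s0=ray(378,218,5);print(s0,ray(241,214,80))
for y0 in(-.4+np.pi/2,1.9,1.57):
    x,c=fit(lambda p:[place(P,p[0],p[1],p[2]) for P in sb+[plate]],um,[s0[0],s0[1],y0],[8,8,.15]);print("stand+plate",x,c)
    for k in um:
        x1,c1=fit(lambda p:[place(P,p[0],p[1],p[2]) for P in sb+[plate]],{k:um[k]},x,[5,5,.1]);print(k,x1,c1)
cm={c:(g("cooler",c)|g("lid",c)).astype(np.float32) for c in("side","top")}
c0=ray(241,214,80)
def ch(p,a): return [place(P,p[0],p[1],p[2]) for P in [box(-90,90,-100,100,0,88),lidbox(a),box(-108,-90,-20,20,50,106)]]
x,c=fit(lambda p:ch(p,p[3]),cm,[c0[0],c0[1],np.pi/2,1.29],[8,8,.1,.06]);print("cooler",x,c)
for k in cm:
    x1,c1=fit(lambda p:ch(p,p[3]),{k:cm[k]},x,[5,5,.1,.05]);print(k,x1,c1)
E
python3 f2.py
```

```text
[ 504.183 -295.056    5.   ] [515.534 186.409  80.   ]
stand+plate [ 509.861 -291.567    1.923] 0.21514949202537537
side [ 511.386 -291.106    1.946] 0.08228559792041779Traceback (most recent call last):
  File "f2.py", line 16, in <module>
    x1,c1=fit(lambda p:[place(P,p[0],p[1],p[2]) for P in sb+[plate]],{k:um[k]},x,[5,5,.1]);print(k,x1,c1)
          ~~~^^^^^^^^^^^^^^^^^^^^^^^^^^^^^^^^^^^^^^^^^^^^^^^^^^^^^^^^^^^^^^^^^^^^^^^^^^^^^
  File "h.py", line 24, in fit
    o=minimize(cost,x0,method="Nelder-Mead",options=dict(initial_simplex=s,xatol=.01,fatol=1e-4,maxiter=250))
    res = _minimize_neldermead(fun, x0, args, callback, bounds=bounds,
                               **options)
    fxr = func(xr)
    fx = function(np.copy(x), *(wrapper_args + args))
  File "h.py", line 20, in cost
    def cost(p): return sum(np.abs(sil(f(p),c)-m).sum()/m.sum() for c,m in masks.items())
                        ~~~^^^^^^^^^^^^^^^^^^^^^^^^^^^^^^^^^^^^^^^^^^^^^^^^^^^^^^^^^^^^^^
  File "h.py", line 20, in <genexpr>
    def cost(p): return sum(np.abs(sil(f(p),c)-m).sum()/m.sum() for c,m in masks.items())
                                   ~~~^^^^^^^^
  File "h.py", line 16, in sil
    q=np.round((proj(P,c)+.5)*S*16).astype(np.int32)
                ~~~~^^^^^
  File "h.py", line 8, in proj
    i=r.camera_info(c);T=np.linalg.inv(i["pose"]);K=np.array([[i["fx"],0,i["cx"]],[0,i["fy"],i["cy"]],[0,0,1]])
ValueError: time passes only in moves, steps and waits
```

```bash
sed -i 's/^S=4/S=4\nINFO={c:r.camera_info(c) for c in("side","top")}/; s/i=r.camera_info(c);/i=INFO[c];/' h.py; sed -i 's/i=r.camera_info("top")/i=INFO["top"]/; s/for y0 in(.*/for y0 in(1.92,):/' f2.py; python3 f2.py; python3 -c "
from rig import r;print(r.sense()['clock'])"
```

```text
[ 504.183 -295.056    5.   ] [515.534 186.409  80.   ]
stand+plate [ 509.692 -291.539    1.938] 0.2144581377506256
side [ 510.946 -290.872    1.931] 0.08261646330356598
top [ 508.142 -292.01     1.925] 0.11276647448539734
cooler [499.344 194.369   1.585   1.322] 0.0784907415509224
side [499.49  201.393   1.587   1.299] 0.02150365337729454
top [498.385 194.651   1.578   1.307] 0.043211959302425385
1.7
```

```bash
cat > ov.py <<'E'
from h import *
def sleeve(P): # sleeve frame -> cooler frame ; z leans to -x
    return P@R.from_euler("y",-np.pi/6).as_matrix().T+[32,0,24]
def draw(img,c,P,org,k,col):
    q=((proj(P,c)-org+.5)*k-.5)
    for a in range(8):
        for b in(1,2,4):
            if not a&b: cv2.line(img,*[tuple(int(t*8) for t in q[j]) for j in(a,a|b)],col,1,cv2.LINE_AA,3)
def crop(name,c,src,u0,v0,u1,v1,k): 
    return cv2.resize(src[v0:v1,u0:u1],None,fx=k,fy=k,interpolation=cv2.INTER_CUBIC)
if __name__=="__main__":
    st=(509.7,-291.5,1.93);co=(499.2,195,1.582);a=1.31
    out=[]
    for c,f,w1,w2 in(("side","s0",(200,260,280,360),(200,95,300,230)),("top","t0",(355,190,405,245),(185,165,285,265))):
        s=cv2.imread(f"pics/{f}.png")
        k=400/(w1[3]-w1[1]);i1=crop("",c,s,*w1,k)
        for P in[box(-6,6,-28,28,8,108),box(-35,35,-50,50,0,8)]: draw(i1,c,place(P,*st),w1[:2],k,(0,0,255))
        k=400/(w2[3]-w2[1]);i2=crop("",c,s,*w2,k)
        for P,col in[(box(-90,90,-100,100,0,88),(0,0,255)),(lidbox(a),(255,0,255)),(sleeve(box(-8,8,-30,30,0,57)),(0,255,255))]: draw(i2,c,place(P,*co),w2[:2],k,col)
        cv2.imwrite(f"pics/ov_{c}.png",np.hstack([i1[:400],i2[:400]]) )
E
python3 ov.py
```

```text
(no output)
```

View pics/ov_side.png

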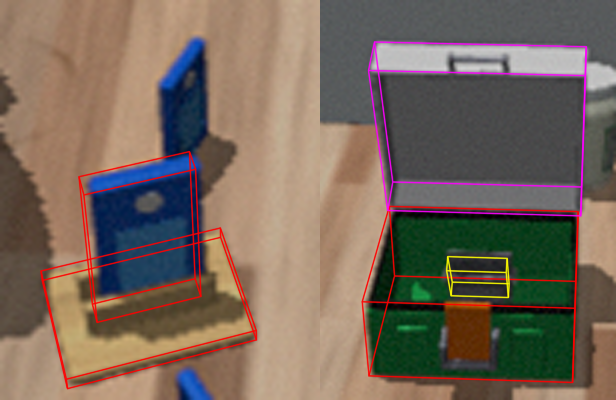

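View pics/ov_top.png

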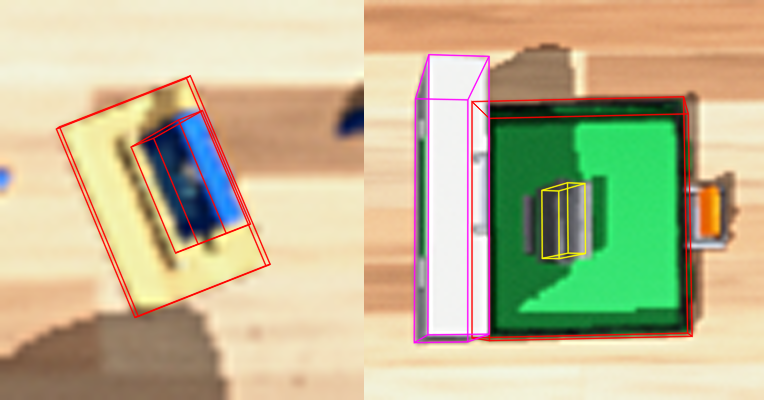

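The overlay shows the cooler fit is good: the sleeve in the top view is within 1 px. The plate sits about 4 mm further along +x than the stand's centre in both views, so I fit it on its own.

```bash
cat > f3.py <<'E'
from h import *
ST=(509.7,-291.5,1.93)
ms={}
for c,f,w in(("side","s0",(215,296,260,345)),("top","t0",(368,200,394,228))):
    a=cv2.imread(f"pics/{f}.png");h=cv2.cvtColor(a,cv2.COLOR_BGR2HSV)
    m=cv2.inRange(h,(100,90,30),(128,255,255));b=np.zeros_like(m);u0,v0,u1,v1=w;b[v0:v1,u0:u1]=m[v0:v1,u0:u1]
    if c=="side": b[:302,236:]=0; 
    n,l,s,_=cv2.connectedComponentsWithStats(b);k=1+np.argmax(s[1:,4]);b=(l==k).astype(np.uint8)
    b=cv2.morphologyEx(b,cv2.MORPH_CLOSE,np.ones((5,5)));ms[c]=b.astype(np.float32);print(c,s[k],b.sum())
ck=[place(box(a,a+6,-35,35,8,31),*ST) for a in(7.5,-13.5)]
import h as H
sil0=H.sil
# near cheek hides the plate's foot
def silp(hulls,c): return sil0(hulls,c)*(1-np.minimum(1,sil0([P for P in ck if P[:,1].mean()<ST[1]],c)))
H.sil=silp
f=lambda p:[place(box(-6,6,-28,28,8,108),*p)]
for mm in(ms,{"side":ms["side"]},{"top":ms["top"]}):
    print(list(mm),*H.fit(f,mm,[513,-291.5,1.93],[6,6,.15]))
E
python3 f3.py
```

```text
side [222 302  29  32 735] 762
top [375 205  13  17 131] 135
['side', 'top'] [ 514.463 -293.654    1.793] 0.9014838933944702
['side'] [ 514.102 -294.787    1.776] 0.10089608281850815
['top'] [ 513.146 -291.759    1.947] 0.780468761920929
```

```bash
sed -i 's/if P\[:,1\].mean()<ST\[1\]\]/if (P[:,1].mean()<ST[1])==(c=="side")]/' f3.py
cat >> f3.py <<'E'
for c in ms: print(c,H.sil(f([514,-293,1.93]),c).sum(), cv2.boundingRect((H.sil(f([514,-293,1.93]),c)>.5).astype(np.uint8)))
E
python3 f3.py
```

```text
side [222 302  29  32 735] 762
top [375 205  13  17 131] 135
['side', 'top'] [ 512.253 -289.064    1.904] 0.37677210569381714
['side'] [ 514.102 -294.787    1.776] 0.10089608281850815
['top'] [ 512.531 -288.528    1.926] 0.1934606432914734
side 835.4531 (222, 299, 30, 35)
top 178.73047 (374, 204, 16, 19)
```

```bash
cat > go.py <<'E'
# python3 go.py x y z roll pitch yaw [...] : prints delta (m, tool axes) and rotvec (deg) from the present pose
import sys;from h import *
s=r.sense();R0=R.from_euler("xyz",s["tcp_rot"])
print("t",s["clock"],"pos",s["eef_pos"],"rot",s["tcp_rot"],"F",s["contact_force"],"op",s["opening"],"q",s["qpos"])
v=np.array([float(t) for t in sys.argv[1:]]).reshape(-1,6)
for w in v:
    print("dp",np.round(R0.inv().apply(w[:3]-s["eef_pos"])/1000,4).tolist(),"rot",np.round((R0.inv()*R.from_euler("xyz",w[3:])).as_rotvec(degrees=True),2).tolist())
E
python3 go.py 513 -290.5 200 3.14159 0 1.93
```

```text
t 1.7 pos [ 161.763 -603.7    233.987] rot [-3.142 -0.     0.262] F [-0.495  0.062  0.386] op 0.9985886082266164 q [-1.311  0.353  1.633  0.     1.155 -0.002]
dp [0.4203, -0.2116, 0.034] rot [0.0, -0.0, -95.58]
```

>>> carry_out(delta_pos=[[0.05, -0.025, 0], [0.1, -0.05, 0], [0.16, -0.08, 0], [0.21, -0.105, 0], [0.265, -0.135, 0], [0.315, -0.16, 0], [0.37, -0.185, 0], [0.42, -0.212, 0]], rot=[[0, 0, -10], [0, 0, -20], [0, 0, -30], [0, 0, -40], [0, 0, -50], [0, 0, -60], [0, 0, -70], [0, 0, -80]], claw=0.0854)

```text
clock: 2.7
eef_pos: [514.2, -288.8, 234.2]
tcp_rot: [3.141, 0.0, 1.664]
contact_force: [0.1, -1.2, 0.1]
opening: 0.998
grasp_force: 0.0
```

```bash
python3 go.py 513 -290.5 150 3.14159 0 1.93
```

```text
t 2.7 pos [ 514.183 -288.837  234.21 ] rot [3.141 0.    1.664] F [ 0.09  -1.151  0.072] op 0.9983259029009319 q [-0.514  0.298  1.711 -0.     1.131 -0.608]
dp [-0.0015, -0.0014, 0.0842] rot [0.03, 0.03, -15.24]
```

>>> carry_out(delta_pos=[[-0.001, -0.001, 0.01], [-0.0015, -0.0015, 0.03], [-0.0015, -0.0015, 0.05], [-0.0015, -0.0015, 0.07], [-0.0015, -0.0015, 0.09], [-0.0015, -0.0015, 0.11], [-0.0015, -0.0015, 0.125], [-0.0015, -0.0015, 0.138]], rot=[[0, 0, -8], [0, 0, -15], [0, 0, -15], [0, 0, -15], [0, 0, -15], [0, 0, -15], [0, 0, -15], [0, 0, -15]])

```text
clock: 3.7
eef_pos: [511.3, -291.9, 95.4]
tcp_rot: [3.142, 0.0, 1.92]
contact_force: [-0.5, -0.2, 0.9]
opening: 1.002
grasp_force: 0.0
```

```bash
python3 - <<'E'
from h import *
a=r.grab_frame("side")
cv2.imwrite("pics/g1.png",cv2.resize(a[230:370,160:320],None,fx=4,fy=4,interpolation=cv2.INTER_CUBIC))
E
python3 go.py
```

```text
t 3.75 pos [ 510.494 -291.435   93.88 ] rot [-3.14  -0.001  1.92 ] F [-1.016 -0.67  -1.383] op 0.9992192265590554 q [-0.521  0.463  1.823  0.     0.857 -0.87 ]
```

View pics/g1.png

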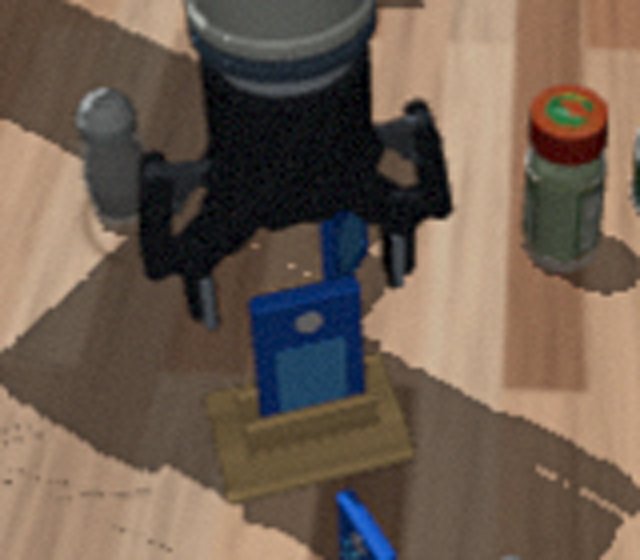

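The picture shows the open fingers with tips at full-picture (212,311) and (259,301), and the plate between and in front of them, its top edge from (224,304) to (250,300). I check the alignment by projection.

Run:
```python
from h import *
s=r.sense();Rt=R.from_euler("xyz",s["tcp_rot"]);p=s["eef_pos"]
for d in(12,25): print(d,proj(np.array([Rt.apply([0,y,d])+p for y in(-43,0,43)]),"side").tolist())
print(proj(place(np.array([[0,-28,108],[0,28,108],[-6,-28,108],[6,-28,108],[-6,28,108],[6,28,108],[0,0,70.]]),513,-290.5,1.93),"side"))
```

```text
12 [[213.6869340466395, 316.29760524181745], [234.8965685625979, 311.525698860603], [255.6159842415701, 306.8440818872035]]
25 [[214.18818102448043, 320.5341004604962], [235.19338543839316, 315.7580527626458], [255.71780603624276, 311.0708018798292]]
[[249.353 299.303]
 [221.623 305.67 ]
 [250.132 301.522]
 [248.584 297.109]
 [222.254 307.963]
 [220.998 303.404]
 [236.476 315.103]]
```

>>> carry_out(delta_pos=[[0, 0, 0], [0, 0, 0], [0, 0, 0], [0, 0, 0], [0, 0, 0], [0, 0, 0]], rot=[[0, 0, 0], [0, 0, 0], [0, 0, 0], [0, 0, 0], [0, 0, 0], [0, 0, 0]], claw=0.05, grip_force=25)

```text
clock: 4.5
eef_pos: [511.8, -292.2, 96.8]
tcp_rot: [3.141, 0.001, 1.92]
contact_force: [0.3, -0.5, 6.5]
opening: 0.643
grasp_force: 27.1
```

Run:
```python
from h import *
a=r.grab_frame("side")
cv2.imwrite("pics/g2.png",cv2.resize(a[230:370,160:320],None,fx=4,fy=4,interpolation=cv2.INTER_CUBIC))
print(r.sense())
```

```text
{'clock': 4.55, 'qpos': array([-0.521,  0.459,  1.821, -0.   ,  0.86 , -0.87 ]), 'qvel': array([-0.001, -0.002,  0.001, -0.001,  0.   ,  0.002]), 'joint_efforts': array([ -0.161, -57.139, -24.91 ,   0.02 ,  -0.083,  -0.001]), 'eef_pos': array([ 511.841, -292.182,   96.768]), 'tcp_rot': array([3.141, 0.001, 1.92 ]), 'contact_force': array([0.074, 0.804, 6.705]), 'wrist_torque': array([ 0.056,  0.074, -0.004]), 'grasp_force': 27.11087018251419, 'opening': 0.6453745369332897}
```

View pics/g2.png

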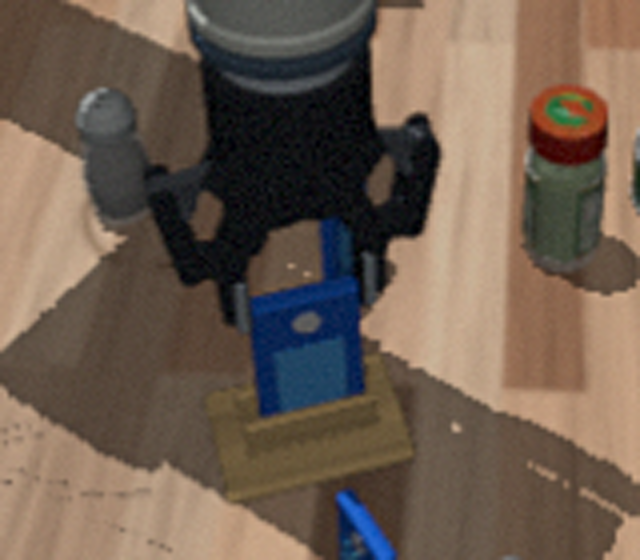

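>>> carry_out(delta_pos=[[0, 0, 0], [0, 0, 0], [0, 0, -0.015], [0, 0, -0.035], [0, 0, -0.06], [0, 0, -0.09], [0, 0, -0.13], [0, 0, -0.16]], rot=[[0, 0, 0], [0, 0, 0], [0, 0, 0], [0, 0, 0], [0, 0, 0], [0, 0, 0], [0, 0, 0], [0, 0, 0]], claw=0.045, grip_force=60)

```text
clock: 5.55
eef_pos: [511.1, -291.8, 258.1]
tcp_rot: [3.141, 0.001, 1.92]
contact_force: [1.2, -0.8, -2.2]
opening: 0.632
grasp_force: 63.9
```

```bash
python3 go.py 500 80 250 3.14159 -0.5236 1.582 499.7 135 190 3.14159 -0.5236 1.582
```

```text
t 5.55 pos [ 511.135 -291.783  258.136] rot [3.141 0.001 1.92 ] F [ 1.182 -0.767 -2.242] op 0.6320978077577057 q [-0.521  0.274  1.688  0.     1.178 -0.87 ]
dp [0.3532, 0.1167, 0.008] rot [-5.03, 29.74, 18.92]
dp [0.405, 0.1352, 0.068] rot [-5.03, 29.74, 18.92]
```

>>> carry_out(delta_pos=[[0.03, 0.01, 0], [0.08, 0.026, 0.001], [0.13, 0.043, 0.002], [0.18, 0.06, 0.003], [0.23, 0.076, 0.005], [0.28, 0.093, 0.006], [0.33, 0.109, 0.007], [0.353, 0.117, 0.008]], rot=[[-0.6, 3.7, 2.4], [-1.3, 7.4, 4.7], [-1.9, 11.2, 7.1], [-2.5, 14.9, 9.5], [-3.1, 18.6, 11.8], [-3.8, 22.3, 14.2], [-4.4, 26.0, 16.6], [-5.03, 29.74, 18.92]])

```text
clock: 6.55
eef_pos: [499.6, 82.2, 248.6]
tcp_rot: [-3.14, -0.526, 1.582]
contact_force: [0.9, -0.2, -2.5]
opening: 0.63
grasp_force: 63.9
```

```bash
python3 go.py 499.7 140 175 3.14159 -0.5236 1.582
python3 - <<'E'
from ov import *
s=r.sense();Rt=R.from_euler("xyz",s["tcp_rot"]);p=s["eef_pos"]
P=box(-6,6,-28,28,-11.2,88.8)@Rt.as_matrix().T+p
co=(499.2,195,1.582);ims=[]
for c,w in(("side",(195,90,315,240)),("top",(185,140,335,290))):
    a=r.grab_frame(c);cv2.imwrite(f"pics/h_{c}.png",a);k=400/(w[3]-w[1]);i=crop("",c,a,*w,k)
    draw(i,c,P,w[:2],k,(0,0,255));draw(i,c,place(sleeve(box(-8,8,-30,30,0,46)),*co),w[:2],k,(0,255,255));ims.append(i[:400])
cv2.imwrite("pics/h.png",np.hstack(ims))
E
```

```text
t 6.55 pos [499.58   82.198 248.552] rot [-3.14  -0.526  1.582] F [ 0.86  -0.179 -2.455] op 0.6304051850058294 q [-0.178  0.209  1.909  0.559  1.194 -0.445]
dp [0.013, 0.0009, 0.0926] rot [-0.09, -0.15, 0.02]
```

View pics/h.png

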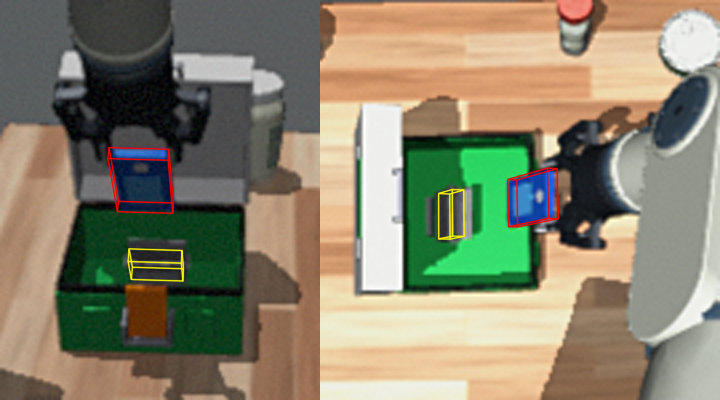

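The model of the held plate (red) sits on the blue plate in both views. I now fit the sleeve from its own masks.

```bash
cat > f4.py <<'E'
from ov import *
cs={}
for c in("side","top"):
    r.grab_frame(c);d=r.cut_out("sleeve",c);print(c,[(round(e["p"],2),e["box"],int(e["mask"].sum())) for e in d])
    if d: cs[c]=d[0]["mask"].astype(np.float32)
np.savez("sl.npz",**cs)
def mod(p):
    x,y,f,t=p
    L=lambda x0,x1,x2,x3:np.array([[a,b,z] for z,xs in((46,(x0,x1)),(57,(x2,x3))) for a in xs for b in(-30-t,30+t)])
    return [place(sleeve(q),x,y,1.582) for q in(box(-8-t,8+t,-30-t,30+t,0,26),box(-8-t,-8,-30-t,30+t,0,46),box(8,8+t,-30-t,30+t,0,46),L(-8-t,-8,-8-t-f,-8-f),L(8,8+t,8+f,8+t+f))]
for mm in(cs,*({k:v} for k,v in cs.items())):
    print(list(mm),*fit(mod,mm,[499.2,195,5,3],[5,5,2,1]))
for c in cs: print(c,cv2.boundingRect((sil(mod([499.2,195,5,3]),c)>.5).astype(np.uint8)))
E
python3 f4.py
```

```text
side [(0.75, [240.7, 180.3, 264.1, 192.6], 289)]
top [(0.67, [230.6, 210.6, 243.5, 230.7], 272)]
['side', 'top'] [498.218 195.877   3.671   2.566] 0.40301957726478577
['side'] [498.805 213.881  -9.999   1.504] 0.157223179936409
['top'] [497.262 197.274   4.839   2.98 ] 0.057215072214603424
side (242, 179, 23, 17)
top (229, 210, 14, 21)
```

```bash
python3 go.py 498.9 147 163 3.14159 -0.5236 1.582 498.9 151.6 154.6 3.14159 -0.5236 1.582
```

```text
t 6.85 pos [500.816  78.956 248.329] rot [ 3.141 -0.522  1.583] F [ 0.321  0.936 -1.504] op 0.6263240725907284 q [-0.181  0.21   1.906  0.555  1.194 -0.446]
dp [0.0164, -0.0012, 0.1079] rot [0.01, 0.07, 0.03]
dp [0.0162, -0.0011, 0.1175] rot [0.01, 0.07, 0.03]
```

>>> carry_out(delta_pos=[[0.004, 0, 0.01], [0.008, 0, 0.03], [0.012, -0.001, 0.05], [0.016, -0.001, 0.07], [0.016, -0.001, 0.09], [0.016, -0.001, 0.102], [0.016, -0.001, 0.108], [0.016, -0.001, 0.108]], rot=[[0, 0, 0], [0, 0, 0], [0, 0, 0], [0, 0, 0], [0, 0, 0], [0, 0, 0], [0, 0, 0], [0, 0, 0]])

```text
clock: 7.85
eef_pos: [498.6, 147.8, 162.4]
tcp_rot: [-3.14, -0.524, 1.582]
contact_force: [-0.7, -0.8, -1.8]
opening: 0.629
grasp_force: 63.9
```

```bash
cat > st.py <<'E'
from h import *
s=r.sense();zs=np.array([.0055,-.5,.866]);d=s["eef_pos"]-[498.1,227,24]
print("t",s["clock"],s["eef_pos"],s["tcp_rot"],"F",s["contact_force"],"bottom up sleeve",d@zs-88.8,"across",d@[0,.866,.5],"x",(d-(d@zs)*zs)[0])
E
python3 st.py
python3 - <<'E'
from ov import *
s=r.sense();Rt=R.from_euler("xyz",s["tcp_rot"]);p=s["eef_pos"]
P=box(-6,6,-28,28,-11.2,88.8)@Rt.as_matrix().T+p
ims=[]
for c,w in(("side",(225,140,285,210)),("top",(210,180,280,250))):
    a=r.grab_frame(c);k=400/(w[3]-w[1]);i=crop("",c,a,*w,k);ims.append(i[:400].copy())
    draw(i,c,P,w[:2],k,(0,0,255));ims[-1]=i[:400] if c=="top" else ims[-1]
cv2.imwrite("pics/i.png",np.hstack(ims))
E
```

```text
t 7.85 [498.592 147.77  162.396] [-3.14  -0.524  1.582] F [-0.665 -0.795 -1.792] bottom up sleeve 70.66896203657693 across 0.5848412545452959 x -0.38494386035577877
```

View pics/i.png

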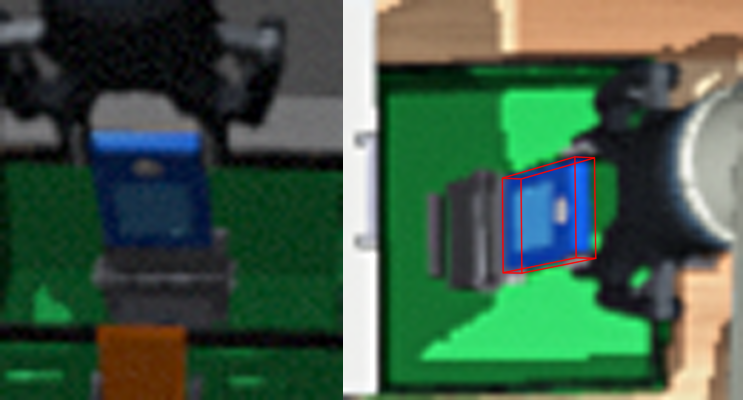

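The side picture shows the plate's foot at crop (157,246) above the sleeve's lips, whose centre is near (163,265). The top picture puts the foot's centre at row 226 and the lips' centre at 231. The x offsets are small and opposite in sign, so I am centred to within about 2 mm and insert slowly.

>>> carry_out(delta_pos=[[0, 0, 0.005], [0, 0, 0.01], [0, 0, 0.014], [0, 0, 0.018], [0, 0, 0.021], [0, 0, 0.024], [0, 0, 0.027], [0, 0, 0.03]], rot=[[0, 0, 0], [0, 0, 0], [0, 0, 0], [0, 0, 0], [0, 0, 0], [0, 0, 0], [0, 0, 0], [0, 0, 0]])

```text
clock: 8.95
eef_pos: [498.4, 162.9, 136.4]
tcp_rot: [-3.141, -0.524, 1.582]
contact_force: [0.1, -0.5, -2.2]
opening: 0.628
grasp_force: 63.9
```

```bash
python3 st.py
```

```text
t 8.95 [498.427 162.859 136.353] [-3.141 -0.524  1.582] F [ 0.149 -0.543 -2.165] bottom up sleeve 40.56992055233572 across 0.630845231711902 x -0.38424328894251614
```

>>> carry_out(delta_pos=[[0, 0, 0.004], [0, 0, 0.008], [0, 0, 0.012], [0, 0, 0.016], [0, 0, 0.02], [0, 0, 0.024], [0, 0, 0.028], [0, 0, 0.031]], rot=[[0, 0, 0], [0, 0, 0], [0, 0, 0], [0, 0, 0], [0, 0, 0], [0, 0, 0], [0, 0, 0], [0, 0, 0]])

```text
clock: 9.95
eef_pos: [498.2, 178.4, 109.4]
tcp_rot: [-3.141, -0.524, 1.582]
contact_force: [0.2, -1.1, -1.2]
opening: 0.628
grasp_force: 63.9
```

```bash
python3 st.py
```

```text
t 9.95 [498.182 178.413 109.438] [-3.141 -0.524  1.582] F [ 0.245 -1.101 -1.193] bottom up sleeve 9.483859218316624 across 0.6424733756827763 x -0.45890369979684864
```

Next, 2 mm per row until it touches the floor.

>>> carry_out(delta_pos=[[0, 0, 0.002], [0, 0, 0.004], [0, 0, 0.006], [0, 0, 0.0075], [0, 0, 0.009], [0, 0, 0.01]], rot=[[0, 0, 0], [0, 0, 0], [0, 0, 0], [0, 0, 0], [0, 0, 0], [0, 0, 0]])

```text
clock: 10.7
eef_pos: [498.5, 183.2, 101.4]
tcp_rot: [-3.142, -0.524, 1.582]
contact_force: [-3.0, -8.2, 11.5]
opening: 0.63
grasp_force: 65.6
```

```bash
python3 st.py
python3 - <<'E'
from ov import *
s=r.sense();Rt=R.from_euler("xyz",s["tcp_rot"]);p=s["eef_pos"]
ims=[]
for c,w in(("side",(225,140,285,210)),("top",(210,180,280,250))):
    a=r.grab_frame(c);k=400/(w[3]-w[1]);i=crop("",c,a,*w,k);ims.append(i[:400])
cv2.imwrite("pics/j.png",np.hstack(ims))
E
```

```text
t 10.7 [498.503 183.171 101.406] [-3.142 -0.524  1.582] F [-3.044 -8.216 11.464] bottom up sleeve 0.1502463723309262 across 0.7466498126443781 x -0.08575203992505559
```

View pics/j.png

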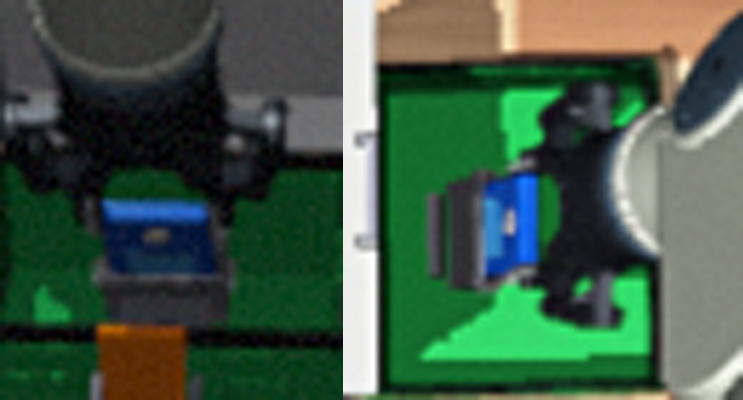

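The plate is home: the side picture shows it behind the sleeve's front lip at (165,275). The floor pushes back with 14 N at depth 0 mm. I release and retreat along the sleeve axis.

>>> carry_out(delta_pos=[[0, 0, -0.001], [0, 0, -0.001], [0, 0, -0.001], [0, 0, -0.001], [0, 0, -0.005], [0, 0, -0.03], [0, 0, -0.07], [0, 0, -0.11]], rot=[[0, 0, 0], [0, 0, 0], [0, 0, 0], [0, 0, 0], [0, 0, 0], [0, 0, 0], [0, 0, 0], [0, 0, 0]], claw=0.08)

```text
clock: 11.8
eef_pos: [498.6, 127.6, 197.3]
tcp_rot: [-3.14, -0.524, 1.581]
contact_force: [0.6, 0.4, -0.5]
opening: 0.943
grasp_force: 0.0
```

```bash
python3 st.py
python3 - <<'E'
from ov import *
# expected home plate against its blue pixels
H=place(sleeve(box(-6,6,-28,28,0,100)),498.5,195,1.582)
for c in("side","top"):
    a=r.grab_frame(c)
    for d in r.cut_out("plate_mid",c)[:4]: print(c,round(d["p"],2),d["box"])
    q=proj(H,c);print("model",q.min(0),q.max(0),"top edge mid",q[1::2].mean(0))
co=(498.5,195);yaw=1.582
def W(P): return place(np.asarray(P,float),*co,yaw)
for al in(1.31,.7,.07,0):
    P=np.array([[-168,0,46.5],[-187,0,0],[-187,0,44]])@R.from_euler("y",al).as_matrix().T+[95,0,80];print(al,W(P).tolist())
E
```

```text
t 11.8 [498.584 127.576 197.292] [-3.14  -0.524  1.581] F [ 0.632  0.449 -0.521] bottom up sleeve 110.98531838284403 across 0.5449513908434511 x -0.6152939413723468
side 0.83 [234.6, 269.0, 254.4, 304.2]
side 0.78 [244.1, 355.5, 259.0, 392.0]
side 0.59 [243.0, 175.7, 258.5, 189.5]
side 0.57 [245.5, 195.8, 258.2, 215.9]
model [241.521 174.807] [262.453 194.308] top edge mid [251.344 176.911]
top 0.62 [195.4, 179.1, 214.0, 248.1]
top 0.58 [232.3, 212.6, 244.3, 231.4]
top 0.49 [230.6, 210.5, 235.6, 231.2]
top 0.46 [399.2, 198.2, 418.1, 210.5]
model [229.517 209.504] [244.601 228.804] top edge mid [242.856 217.992]
1.31 [[497.4176492780179, 291.6027315691899, 254.30909838370846], [497.97588023304036, 241.77910785238424, 260.6765859515813], [497.49959809723407, 284.28857764073433, 272.02198738301877]]
0.7 [[498.5396306524478, 191.46285699952028, 223.7937331646608], [499.03805062813035, 146.9775250810315, 200.46870751344824], [498.7204826764772, 175.321324337106, 234.12176375396572]]
0.07 [[499.2768041620831, 125.6681259341509, 138.136519864483], [499.52558561165097, 103.46370817575136, 93.07931245211863], [499.4911071935606, 106.54100031411804, 136.9715564632629]]
0 [[499.3178510339658, 122.00458151578114, 126.5], [499.5307163715733, 103.00577396509404, 80.0], [499.5307163715733, 103.00577396509404, 124.0]]
```

```bash
python3 go.py 498.5 120 340 3.14159 0 1.582 498.5 345 340 3.14159 0 1.582 498.5 345 272 3.14159 0 1.582
```

```text
t 12.0 pos [499.193 127.919 196.71 ] rot [ 3.141 -0.524  1.582] F [ 0.644  0.177 -0.745] op 0.9407443699165399 q [-0.087  0.266  1.969  0.611  1.051 -0.447]
dp [0.0648, -0.0007, -0.128] rot [0.05, -30.01, -0.03]
dp [0.2596, 0.0017, -0.0155] rot [0.05, -30.01, -0.03]
dp [0.2256, 0.0016, 0.0434] rot [0.05, -30.01, -0.03]
```

>>> carry_out(delta_pos=[[0.02, 0, -0.04], [0.04, 0, -0.085], [0.065, 0, -0.128], [0.1, 0, -0.107], [0.14, 0, -0.084], [0.18, 0, -0.061], [0.22, 0, -0.038], [0.26, 0.001, -0.0155]], rot=[[0, -8, 0], [0, -18, 0], [0, -27, 0], [0, -30, 0], [0, -30, 0], [0, -30, 0], [0, -30, 0], [0, -30, 0]], claw=0)

```text
clock: 13.0
eef_pos: [496.4, 347.6, 337.8]
tcp_rot: [-3.138, 0.001, 1.583]
contact_force: [0.7, -0.1, -0.7]
opening: -0.003
grasp_force: 0.0
```

```bash
python3 go.py 498.5 345 272 3.14159 0 1.582
```

```text
t 13.0 pos [496.368 347.573 337.847] rot [-3.138  0.001  1.583] F [ 0.695 -0.109 -0.682] op -0.0025164514598923103 q [0.608 0.246 1.55  0.001 1.349 0.595]
dp [-0.0025, 0.0023, 0.0658] rot [-0.18, 0.05, 0.09]
```

>>> carry_out(delta_pos=[[0, 0, 0.035], [0, 0, 0.068], [-0.02, 0, 0.068], [-0.032, 0, 0.068], [-0.042, 0, 0.069], [-0.052, 0, 0.07], [-0.062, 0, 0.07], [-0.072, 0, 0.071]], rot=[[0, 0, 0], [0, 0, 0], [0, 0, 0], [0, 0, 0], [0, 0, 0], [0, 0, 0], [0, 0, 0], [0, 0, 0]])

```text
clock: 14.0
eef_pos: [498.8, 273.2, 269.4]
tcp_rot: [3.141, -0.001, 1.582]
contact_force: [1.6, 0.7, 3.1]
opening: 0.001
grasp_force: 1.2
```

```bash
cat > lid.py <<'E'
from ov import *
side=r.grab_frame("side")
d=r.cut_out("lid","side");print([(round(e["p"],2),e["box"]) for e in d[:2]])
print(r.sense()["contact_force"],r.sense()["eef_pos"])
for a in(1.31,1.2,1.1,1,.9,.8,.7,.5,.3,.07,0):
    q=proj(place(lidbox(a),498.5,195,1.582),"side");print(a,q.min(0),q.max(0))
E
python3 lid.py
```

```text
[(0.84, [214.9, 113.9, 287.2, 169.0])]
[-0.725 -0.223  0.078] [498.261 272.566 268.769]
1.31 [215.646 108.67 ] [289.121 167.372]
1.2 [214.707 112.125] [289.021 167.372]
1.1 [213.927 115.977] [288.907 167.372]
1 [213.23  120.479] [288.773 167.372]
0.9 [212.628 125.586] [288.62  167.372]
0.8 [212.133 131.242] [288.448 167.372]
0.7 [211.753 137.377] [288.26  167.372]
0.5 [211.362 150.744] [287.848 169.201]
0.3 [211.045 151.804] [287.744 182.89 ]
0.07 [211.137 152.783] [287.716 197.368]
0 [211.301 153.224] [287.704 201.353]
```

>>> carry_out(delta_pos=[[-0.012, 0, 0.002], [-0.024, 0, 0.005], [-0.035, 0, 0.01], [-0.045, 0, 0.014], [-0.055, 0, 0.019], [-0.064, 0, 0.026], [-0.073, 0, 0.032], [-0.082, 0, 0.04]], rot=[[0, 0, 0], [0, 0, 0], [0, 0, 0], [0, 0, 0], [0, 0, 0], [0, 0, 0], [0, 0, 0], [0, 0, 0]])

```text
clock: 15.1
eef_pos: [499.1, 191.1, 228.2]
tcp_rot: [-3.141, -0.0, 1.582]
contact_force: [0.6, 0.3, 1.0]
opening: 0.0
grasp_force: 0.2
```

```bash
python3 lid.py|head -2
```

```text
[(0.65, [211.8, 138.7, 285.4, 170.0])]
[ 0.185 -0.241 -0.284] [498.506 190.567 227.529]
```

>>> carry_out(delta_pos=[[-0.01, 0, 0.01], [-0.02, 0, 0.02], [-0.03, 0, 0.03], [-0.04, 0, 0.038], [-0.05, 0, 0.045], [-0.06, 0, 0.052], [-0.068, 0, 0.058], [-0.068, 0, 0.062]], rot=[[0, 0, 0], [0, 0, 0], [0, 0, 0], [0, 0, 0], [0, 0, 0], [0, 0, 0], [0, 0, 0], [0, 0, 0]])

```text
clock: 16.2
eef_pos: [499.8, 123.1, 166.3]
tcp_rot: [-3.141, -0.0, 1.581]
contact_force: [-0.1, 0.1, 0.4]
opening: 0.001
grasp_force: 0.0
```

```bash
python3 lid.py|head -2
```

```text
[(0.84, [212.5, 155.1, 288.2, 199.9])]
[ 0.223  0.267 -0.443] [499.744 123.648 166.307]
```

The lid rests on the catch's ramp. I press down on the pad.

>>> carry_out(delta_pos=[[0, 0, 0.002], [0, 0, 0.004], [0, 0, 0.006], [0, 0, 0.008], [0, 0, 0.01], [0, 0, 0.012], [0, 0, 0.013], [0, 0, 0.014]], rot=[[0, 0, 0], [0, 0, 0], [0, 0, 0], [0, 0, 0], [0, 0, 0], [0, 0, 0], [0, 0, 0], [0, 0, 0]])

```text
clock: 17.3
eef_pos: [499.9, 123.7, 152.6]
tcp_rot: [-3.141, -0.0, 1.582]
contact_force: [-0.9, -0.5, -0.4]
opening: 0.003
grasp_force: 0.0
```

>>> carry_out(delta_pos=[[0, 0, 0.001], [0, 0, 0.002], [0, 0, 0.003], [0, 0, 0.004]], rot=[[0, 0, 0], [0, 0, 0], [0, 0, 0], [0, 0, 0]])

```text
clock: 17.8
eef_pos: [499.9, 123.7, 148.6]
tcp_rot: [-3.141, -0.0, 1.582]
contact_force: [-1.0, -0.5, -0.4]
opening: 0.001
grasp_force: 0.0
```

```bash
python3 lid.py|head -2
python3 - <<'E'
from ov import *
a=r.grab_frame("side");print(r.sense()["contact_force"])
cv2.imwrite("pics/k.png",cv2.resize(a[130:230,190:310],None,fx=5,fy=5,interpolation=cv2.INTER_CUBIC))
E
```

```text
[(0.83, [211.1, 154.4, 283.2, 199.0])]
[ 0.381 -0.111  0.115] [499.794 123.656 148.57 ]
[ 0.195  0.585 -0.404]
```

View pics/k.png

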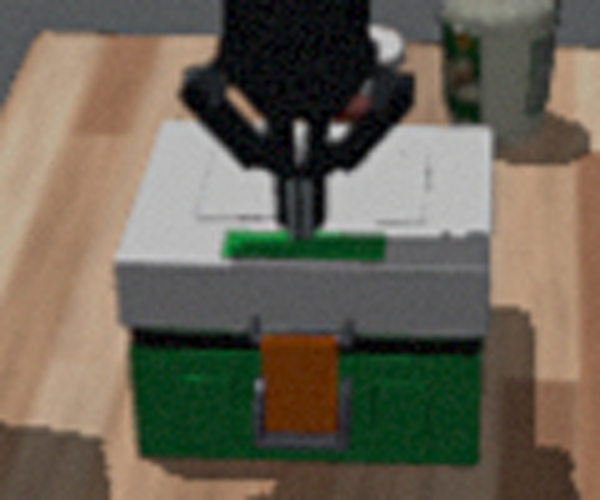

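The picture shows the finger tips at crop (303,236), just over the rear of the green pad (303,246), not touching yet. I go on down.

>>> carry_out(delta_pos=[[-0.002, 0, 0.001], [-0.004, 0, 0.002], [-0.004, 0, 0.003], [-0.004, 0, 0.004], [-0.004, 0, 0.005], [-0.004, 0, 0.006], [-0.004, 0, 0.007], [-0.004, 0, 0.008]], rot=[[0, 0, 0], [0, 0, 0], [0, 0, 0], [0, 0, 0], [0, 0, 0], [0, 0, 0], [0, 0, 0], [0, 0, 0]])

```text
clock: 18.95
eef_pos: [500.0, 119.7, 140.9]
tcp_rot: [-3.141, -0.0, 1.582]
contact_force: [-3.0, -2.8, 9.7]
opening: -0.001
grasp_force: 4.6
```

>>> carry_out(delta_pos=[[0, 0, 0.001], [0, 0, 0.002], [0, 0, 0.003], [0, 0, 0.004], [0, 0, 0.005], [0, 0, 0.006]], rot=[[0, 0, 0], [0, 0, 0], [0, 0, 0], [0, 0, 0], [0, 0, 0], [0, 0, 0]])

```text
clock: 19.7
eef_pos: [500.1, 118.4, 135.7]
tcp_rot: [-3.141, 0.002, 1.583]
contact_force: [-2.1, -6.5, 10.9]
opening: 0.004
grasp_force: 5.3
```

```bash
python3 lid.py|head -2
```

```text
[(0.59, [210.5, 153.0, 286.7, 202.5])]
[-0.602 -7.251  8.151] [500.123 118.727 135.363]
```

>>> carry_out(delta_pos=[[0, 0, 0.001], [0, 0, 0.002], [0, 0, 0.003], [0, 0, 0.004], [0, 0, 0.005]], rot=[[0, 0, 0], [0, 0, 0], [0, 0, 0], [0, 0, 0], [0, 0, 0]])

```text
clock: 20.42
eef_pos: [500.3, 118.2, 130.7]
tcp_rot: [3.142, 0.002, 1.583]
contact_force: [-1.8, -9.9, 12.5]
opening: 0.004
grasp_force: 6.3
```

Run:
```python
from ov import *
P=lambda a,l:place(np.asarray(l,float)@R.from_euler("y",a).as_matrix().T+[95,0,80],498.5,195,1.582)
print("k: tip exp",proj([[500,123.7,123.6],[500,123.7,135]],"side"))
for a in(.07,0,-.025): print(a,"pad c",proj(P(a,[[-168,0,46.5],[-153,0,46.5],[-183,0,46.5]]),"side").tolist(),"front bottom",proj(P(a,[[-187,0,0],[-187,0,44]]),"side").tolist())
s=r.sense();print(s["contact_force"],s["eef_pos"],proj([s["eef_pos"]-[0,0,25],s["eef_pos"]-[0,0,12]],"side"))
b=r.grab_frame("side")
k=cv2.imread("pics/k.png");k=cv2.resize(k,(120,100),interpolation=cv2.INTER_AREA)
for n,im,o in(("k",k,(190,130)),("now",b[130:230,190:310],(190,130))):
    h=cv2.cvtColor(im,cv2.COLOR_BGR2HSV)
    for nm,lo,hi,w in(("pad",(50,120,60),(75,255,255),np.s_[35:60,:]),("orange",(4,150,60),(18,255,255),np.s_[50:100,:])):
        m=np.zeros(h.shape[:2],np.uint8);m[w]=cv2.inRange(h,lo,hi)[w]
        v,u=np.nonzero(m)
        if len(u): print(n,nm,len(u),np.percentile(u,[1,50,99])+o[0],np.percentile(v,[1,50,99])+o[1])
    # column profile through lid front away from the catch: brightness rows
    g=cv2.cvtColor(im,cv2.COLOR_BGR2GRAY)[:,80:85].mean(1);print(n,"rows",[(i+130,int(x)) for i,x in enumerate(g) if 45<=i<76])
```

```text
k: tip exp [[249.821 182.988]
 [249.717 179.477]]
0.07 pad c [[249.4974442019534, 178.1179123611196], [249.99025786240267, 175.60880425095826], [248.9933969153459, 180.68464642571467]] front bottom [[249.19496624003185, 196.2317294026829], [248.87552257474212, 182.1940262191468]]
0 pad c [[249.4861024748795, 182.4183889482152], [249.96912564756207, 179.54201800422157], [248.9926365020913, 185.35756497741136]] front bottom [[249.30288520256605, 200.21188511643172], [248.88358370482857, 186.92534019627035]]
-0.025 pad c [[249.48910968130608, 183.92656869725948], [249.96791491516433, 180.9246977666898], [249.00016813377, 186.99268449957395]] front bottom [[249.34831576321776, 201.57665988692466], [248.89441256794396, 188.57838071781006]]
[-1.797 -9.888 12.499] [500.322 118.216 130.651] [[249.901 189.516]
 [249.783 185.573]]
k pad 126 [235. 252. 266.] [177. 179. 181.]
k orange 273 [243. 250. 256.] [197. 206. 216.]
k rows [(175, 180), (176, 186), (177, 132), (178, 95), (179, 94), (180, 97), (181, 96), (182, 98), (183, 108), (184, 92), (185, 85), (186, 88), (187, 88), (188, 88), (189, 88), (190, 87), (191, 87), (192, 86), (193, 88), (194, 87), (195, 88), (196, 86), (197, 52), (198, 15), (199, 6), (200, 14), (201, 40), (202, 43), (203, 38), (204, 40), (205, 39)]
now pad 122 [235. 254. 266.] [180. 183. 185.]
now orange 272 [242. 249. 256.] [198. 207. 216.]
now rows [(175, 183), (176, 182), (177, 161), (178, 178), (179, 189), (180, 144), (181, 103), (182, 97), (183, 99), (184, 100), (185, 99), (186, 98), (187, 110), (188, 88), (189, 81), (190, 83), (191, 84), (192, 83), (193, 83), (194, 86), (195, 82), (196, 83), (197, 83), (198, 84), (199, 84), (200, 45), (201, 44), (202, 40), (203, 41), (204, 40), (205, 41)]
```

>>> carry_out(delta_pos=[[-0.001, 0, 0.001], [-0.002, 0, 0.002], [-0.003, 0, 0.003], [-0.003, 0, 0.004], [-0.003, 0, 0.005]], rot=[[0, 0, 0], [0, 0, 0], [0, 0, 0], [0, 0, 0], [0, 0, 0]])

```text
clock: 21.1
eef_pos: [500.4, 117.0, 126.2]
tcp_rot: [3.141, -0.001, 1.582]
contact_force: [-4.9, -0.6, 20.7]
opening: 0.002
grasp_force: 10.4
```

```bash
cat > px.py <<'E'
from h import *
s=r.sense();print(s["contact_force"],s["wrist_torque"],s["eef_pos"],s["opening"])
b=r.grab_frame("side")[130:230,190:310];h=cv2.cvtColor(b,cv2.COLOR_BGR2HSV)
for nm,lo,hi,w in(("pad",(50,120,60),(75,255,255),np.s_[35:60,:]),("orange",(4,150,60),(18,255,255),np.s_[50:100,:])):
    m=np.zeros(h.shape[:2],np.uint8);m[w]=cv2.inRange(h,lo,hi)[w];v,u=np.nonzero(m)
    if len(u): print(nm,len(u),u.min()+190,u.max()+190,v.min()+130,v.max()+130,v.mean()+130)
g=cv2.cvtColor(b,cv2.COLOR_BGR2GRAY);print("lid R",g[45:76,80:86].mean(1).astype(int).tolist());print("lid L",g[45:76,36:42].mean(1).astype(int).tolist())
E
python3 px.py
```

```text
[-4.942 -0.579 20.68 ] [-0.118  0.998  0.034] [500.447 116.973 126.247] 0.001538038791727132
pad 134 235 266 181 187 184.11940298507463
orange 272 242 256 197 216 206.04779411764707
lid R [181, 182, 180, 157, 176, 188, 190, 131, 97, 98, 99, 99, 100, 102, 103, 86, 81, 83, 83, 82, 82, 82, 81, 81, 81, 83, 74, 50, 38, 37, 40]
lid L [183, 179, 163, 179, 186, 187, 185, 185, 186, 185, 185, 187, 186, 136, 89, 79, 82, 83, 81, 82, 81, 83, 82, 83, 83, 62, 43, 36, 40, 38, 55]
```

>>> carry_out(delta_pos=[[0, 0, 0.001], [0, 0, 0.001], [0, 0, -0.003], [0, 0, -0.008], [0, 0, -0.02], [0, 0, -0.045], [0, 0, -0.08], [0, 0, -0.12]], rot=[[0, 0, 0], [0, 0, 0], [0, 0, 0], [0, 0, 0], [0, 0, 0], [0, 0, 0], [0, 0, 0], [0, 0, 0]])

```text
clock: 22.15
eef_pos: [499.6, 116.4, 245.8]
tcp_rot: [-3.14, 0.0, 1.582]
contact_force: [0.8, 0.4, 0.5]
opening: 0.001
grasp_force: 0.0
```

```bash
python3 px.py; python3 lid.py|head -1
```

```text
[0.812 0.37  0.47 ] [-0.042 -0.055  0.003] [499.576 116.413 245.763] 0.001497586453730905
pad 161 235 266 180 185 182.72670807453414
orange 276 242 298 197 226 206.31521739130434
lid R [184, 181, 149, 173, 186, 185, 184, 187, 188, 137, 101, 97, 111, 94, 84, 82, 84, 84, 83, 83, 83, 84, 82, 83, 84, 56, 45, 40, 39, 38, 40]
lid L [183, 169, 179, 185, 186, 185, 184, 185, 185, 186, 188, 174, 110, 79, 83, 84, 83, 83, 83, 83, 83, 83, 83, 85, 46, 42, 40, 41, 40, 37, 54]
[(0.74, [213.0, 151.6, 283.5, 203.6])]
```

The lid holds with nothing touching it: the pad is at row 182.7, where the model puts it when shut (182.4), against 179 when it rested on the ramp. I hand in.

```bash
python3 px.py|sed -n 1,2p; python3 -c "
from rig import r;print(r.sign_off())"
```

```text
[ 0.551 -0.187 -1.225] [-0.005  0.05   0.019] [501.278 116.832 247.024] 0.002135190759295761
pad 162 235 266 180 185 182.74074074074073
the job is handed in; nothing more can be done
None
```

The ice plate is home in the sleeve, the lid stayed shut on the catch in the camera picture after I let go, and I handed the job in at about 22 s; sign-off returned no verdict, and I did not re-measure the jars, tin and salt shaker.

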